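# Tip the wooden chopping board flat onto the work mat

### The arm

A 6-joint arm with a two-finger parallel gripper is mounted at the origin on a cart in front of the work surface, level with it; the furniture and walls round the work are solid. World frame = base frame: x ahead of the robot, y to its left, z up, the work surface at z = 0. Lengths are in m, angles in rad, forces in N, time in s.
With the tool pointing down it reaches from about 0.375 to 0.975 m from the base axis. Payload 3.8 kg.
Tool frame: the origin (TCP) lies on the mounting face of the last link; the fingertips stand 173 mm ahead of it and the grasp point (between the pads) lies 155 mm ahead of it; z points along the fingers, y is the line along which they close (so a half turn about z gives the same grasp; the last joint's range is limited). The gripper opens to 85 mm and grips with 20 to 120 N. Pads are 22 mm wide; open, the fingers measure 114 mm over their backs; the gripper's body (76 mm by 85 mm) begins 54 mm behind the grasp point. The pads swing forward as they close: fully open they stand 13 mm farther back than shut.
Start: joints at [1.094, 0.264, 1.604, -0, 1.274, -0.037], TCP at [0.287, 0.611, 0.405] pointing down, gripper open.
Joint ranges: [-2.63, 2.63], [-0.94, 2.18], [0.31, 2.57], [-1.31, 4.45], [0, 2.66], [-2.55, 2.55]. Speed limits (rad/s): [2.57, 2.57, 3.14, 3.14, 3.14, 3.14].

### API

Orientations are given as a rotation vector (axis times angle).
In Python, from workcell import bot gives the robot as it stands.
- The arm moves only by the tool drive_tool, never from a script. Its argument "increments" is a list of rows, each an object with "delta_pos": the shift along the tool's x, y, z in mm, a list of three; "turn": the turn about the tool's z in rad; "jaw": the opening, from -1 (shut) to 1 (fully open). A call has 1 to 8 rows; each row shifts and turns the commanded pose from where the row before left it, along the tool's axes as they then stand; what a row does not reach is not made up. A row lasts 1/12 s, in which the tool goes at most 41.7 mm and 7.16 degrees, less where a joint would pass 70% of its speed; a pose out of reach is approached as far as the arm can. A call is refused whole if a number of a shift passes 41.7 or a number of a turn 0.125, either way. A call with a gripper value outside its range is refused whole. The fingers move at their own pace and stop on an object; "grip_force" is the grip in N (left out, the last holds). Time passes only in rows, so rows that do not move let the fingers close. It gives the time, the measured TCP pose, the force, the opening and the grip force at its end, in the units of the state.
- bot.read_state(): the state, without advancing time (a new reading comes with each control period).
- bot.read_camera(name): name is "scene" or "top" or "wrist"; returns a dict with "pixels" (420x560x3 uint8, red, green, blue), "fovy" (degrees; the focal length in pixels is half the picture's height over the tangent of half this angle, whatever the lens; pixels are square), "cx", "cy" (the principal point, pixels), "camera_from_world" (4x4, takes a point from world to camera coordinates); the wrist camera has in their place "hand_eye" (4x4, takes a point from camera to tool coordinates, whose origin is the TCP and whose axes are the flange's). Camera axes: x right, y down, z forward; pixel columns grow to the right and rows downward; lengths in m; the calibration is good to about 2 mm. The wrist camera is an equidistant fisheye: a pixel r from the principal point sees the ray r / f radians off the axis. A picture is of the moment at which its call begins: read the wrist's pose just before it. There is no depth.
- bot.finish_job(): hands the job in; it is judged then, once.
The state is a dict: "time": time; "q": joint angles; "joint_vel": joint speeds; "joint_torque": joint torques, N m; "tool_pos": TCP position; "tcp_rot": TCP orientation; "wrist_force": force on the tool from outside, world axes, zero at the start; "torque": the same for the moment, N m; "width": opening from 0.0 (shut) to 1.0 (fully open); "grip_force": force on a finger pad.
Only numpy, scipy, OpenCV 4.12 (cv2) and the standard library are available. Lean on these libraries where they do the work, as an engineer would, in place of code of your own. Each camera call takes 0.05 s, during which the arm holds its last target. There are 200 camera calls.

### The job

Make the wooden chopping board ready for use: push its outer face near the top so that it topples flat toward the middle of the blue mat, then nudge it along with the fingertips until it lies wholly within the white outline. Only push it, gently and without gripping or lifting it, leave the white board standing where it is, do not disturb the other things, and finish clear of everything.

Things in the scene. Friction and masses are not known exactly. Their poses are not given: they have to be found in the camera images.
- mat: fixed flat blue mat, 290 (x) by 220 (y) by 3 mm; origin at its underside's centre, z up. A white line 4 mm wide outlines a rectangle about its centre, 170 (x) by 190 mm (y) inside the line. A board stands near each x end, about 112 mm from the centre; which at which end varies, and so does the mat's yaw.
- wood_board: brown wooden chopping board, dark end strips, loose, 0.3 to 0.56 kg; 28 (x) by 150 (y) by 130 mm (z) as it stands on a long edge, faces about square to the mat's x. Origin: centre of its underside. It falls by itself once its top is pushed some 30 mm. Toppled inward it lies partly over the line on its own side and must slide about 15 to 50 mm on inward (2 to 8 N).
- wood_board_center (a point): centre of the wooden board's volume (65 mm along its z from its origin)
- white_board: white plastic chopping board with green end strips, same size and frame as the wooden one, loose; stands on its long edge near the other end of the mat and must stay standing there
- wood_board_corner0 (a point): corner of the wooden board at half its thickness (low, -y corner of the standing board)
- wood_board_corner1 (a point): corner of the wooden board at half its thickness (low, +y corner of the standing board)
- wood_board_corner2 (a point): corner of the wooden board at half its thickness (top, +y corner of the standing board)
- wood_board_corner3 (a point): corner of the wooden board at half its thickness (top, -y corner of the standing board)
- spice_jar: green-grey spice jar with yellow cap, 42 mm wide, 96 mm tall, loose bystander, upright; origin at the centre of its underside
- salt_shaker: glass salt shaker with grey top, 44 mm wide, 90 mm tall, loose bystander, upright; origin at the centre of its underside
- steel_cup: small steel cup, 70 mm wide, 62 mm tall, loose bystander, upright; origin at the centre of its underside

How it is judged:
By the outcome, as a careful person would: the job done as asked, in the order asked, and still so for the second after the job is handed in, with the robot touching nothing.
It also fails if it takes over 45 s, if anything falls off the work surface, if the arm or the gripper's body presses on something with over 40 N, if the wrist force passes 120 N, or if a joint passes its speed limit or range.

## Working session

There is one attempt and no reset: what is moved stays moved. The work goes in short steps, Python scripts to look and compute and a tool call to move; the robot and the scene stay as the last step left them, time stands still between calls to the robot, and variables do not carry over. Pictures are saved under pics/ and viewed, at most 10 in all, crops included, and the job is handed in when it is done.

Besides the shell and the picture viewer there is one more tool, called by a JSON object that holds its "op" and its "data". drive_tool: Moves the arm, as the interface text tells. Its arguments: {"type":"object","properties":{"increments":{"type":"array"},"grip_force":{"type":"number"}},"required":["increments"]}

```bash
mkdir -p pics; cat > h.py <<'E'
import numpy as np, cv2
from workcell import bot
def snap(n,f):
    c=bot.read_camera(n); cv2.imwrite(f'pics/{f}.png',c['pixels'][:,:,::-1]); np.save(f'pics/{f}.npy',c,allow_pickle=True); return c
def load(f): return np.load(f'pics/{f}.npy',allow_pickle=True).item()
def ray(c,u,v):
    f=210/np.tan(np.radians(c['fovy'])/2); T=np.linalg.inv(np.array(c['camera_from_world']))
    d=T[:3,:3]@np.array([(u-c['cx'])/f,(v-c['cy'])/f,1]); return T[:3,3],d
def onz(c,u,v,z):
    o,d=ray(c,u,v); return o+d*(z-o[2])/d[2]
E
python3 - <<'E'
from h import *
for n in('scene','top'):
    c=snap(n,n+'0'); o,_=ray(c,0,0); print(n,c['fovy'],o)
print(bot.read_state())
a=cv2.imread('pics/scene0.png');b=cv2.imread('pics/top0.png')
E
```

```text
scene 50.54014912861139 [ 0.00179126 -0.74819439  0.51656957]
top 56.215190790019406 [ 0.42964227 -0.02392519  1.06681283]
{'time': 0.1, 'q': array([ 1.09410446e+00,  2.64666883e-01,  1.60525450e+00, -1.56859550e-05,
        1.27374138e+00, -3.69273212e-02]), 'joint_vel': array([-7.53843290e-04,  6.96832080e-05, -2.45322274e-03,  7.75910439e-04,
       -4.14595837e-04, -9.01095679e-04]), 'joint_torque': array([ 1.50470627e-03, -5.16709971e+01, -3.68592381e+01, -3.94247979e-05,
        6.35622549e-03,  6.65502716e-05]), 'tool_pos': array([0.28723767, 0.61047795, 0.40348433]), 'tcp_rot': array([-0.68510872, -3.065454  ,  0.00315056]), 'wrist_force': array([0.56849074, 0.46010077, 0.19023879]), 'torque': array([ 0.03420708,  0.02418669, -0.02851288]), 'grip_force': 0.0, 'width': 1.0029290841564458}
```

View pics/top0.png

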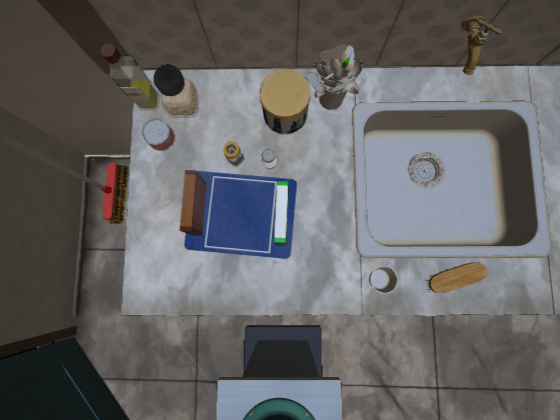

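View pics/scene0.png

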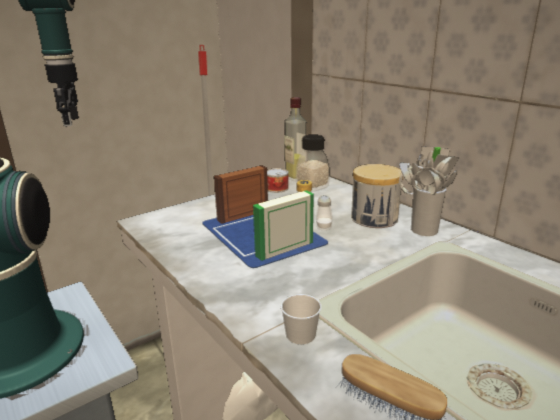

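The top view shows the wooden board at the mat's left (+y) end (193,203), the white one at (281,212), and the jar (232,150), shaker (268,157) and cup (383,280) off the mat. The scene view agrees: both boards are standing. Next I'll measure them.

```bash
python3 - <<'E'
from h import *
c=load('top0'); im=c['pixels']; hsv=cv2.cvtColor(im,cv2.COLOR_RGB2HSV)
roi=np.zeros(im.shape[:2],np.uint8); roi[165:265,175:305]=255
def show(n,m,z):
    m=m&roi; m=cv2.morphologyEx(m,cv2.MORPH_OPEN,np.ones((3,3)))
    k=max(cv2.findContours(m,0,1)[0],key=cv2.contourArea); b=cv2.boxPoints(cv2.minAreaRect(k))
    print(n,cv2.contourArea(k)); 
    for p in b: print(p.round(1),[onz(c,*p,zz).round(4)[:2] for zz in z])
    return k
blue=cv2.inRange(hsv,(105,120,50),(125,255,255)); show('mat',blue,[.003])
# inner line: blue region components
k=cv2.findContours(cv2.morphologyEx(blue&roi,cv2.MORPH_OPEN,np.ones((2,2))),0,1)[0]
for q in k:
    if cv2.contourArea(q)>1000: print([(p[0],) for p in cv2.approxPolyDP(q,2,True)])
br=cv2.inRange(hsv,(0,70,20),(20,255,255)); show('wood',br,[.133,.003])
wh=cv2.inRange(hsv,(0,0,205),(180,50,255)); show('white',wh,[.133])
o=im[135:265,170:310]; cv2.imwrite('pics/crop.png',cv2.resize(o[:,:,::-1],None,fx=5.5,fy=4.5*5.5/4.5 if 0 else 4.5,interpolation=cv2.INTER_NEAREST))
for n,p,z in(('jar',(232,146),.096),('shaker',(268,154),.09),('cup',(383,274),.06)): print(n,onz(c,*p,z))
E
```

```text
mat 4011.0
[206.3 245.1] [array([0.495, 0.195])]
[212.9 177.1] [array([0.6834, 0.1814])]
[274.1 183.1] [array([0.6653, 0.0112])]
[267.5 251. ] [array([0.4783, 0.0292])]
[(array([201, 173], dtype=int32),), (array([208, 182], dtype=int32),), (array([204, 235], dtype=int32),), (array([187, 235], dtype=int32),), (array([186, 247], dtype=int32),), (array([189, 250], dtype=int32),), (array([275, 258], dtype=int32),), (array([290, 256], dtype=int32),), (array([296, 182], dtype=int32),)]
wood 734.0
[180. 173.] [array([0.6632, 0.2374]), array([0.6957, 0.2738])]
[201. 173.] [array([0.6629, 0.1859]), array([0.6953, 0.2151])]
[201. 234.] [array([0.5134, 0.1816]), array([0.5251, 0.2103])]
[180. 234.] [array([0.5136, 0.232 ]), array([0.5253, 0.2676])]
white 429.0
[274.8 236.6] [array([0.5063, 0.0055])]
[277.3 185.6] [array([ 0.6303, -0.0008])]
[286.8 186. ] [array([ 0.629 , -0.0239])]
[284.3 237.1] [array([ 0.5051, -0.0172])]
jar [0.74268469 0.11634615 0.096     ]
shaker [0.72255355 0.0241354  0.09      ]
cup [ 0.41709762 -0.26466361  0.06      ]
```

View pics/crop.png

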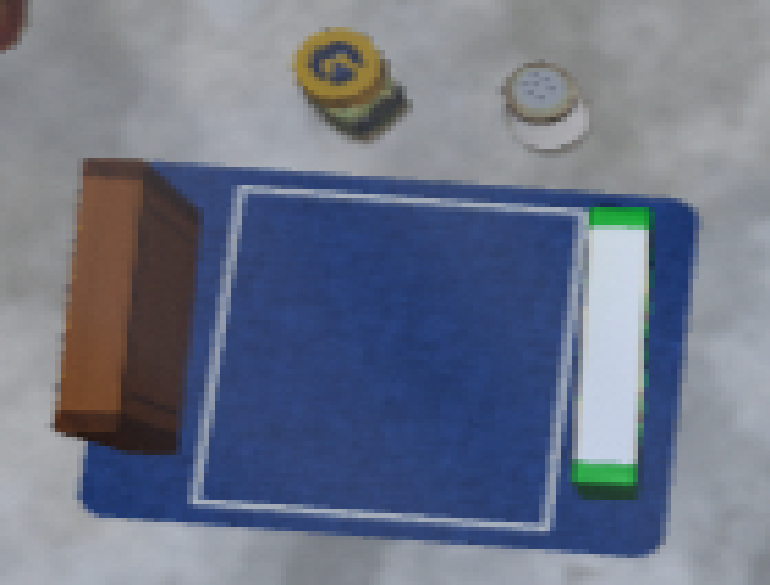

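The crop (5.5x/4.5x, offset 170,135) shows the wood's top face corners at about (85,160), (140,160), (120,437), (55,430). The white line's inner corners are at about (247,193), (580,215), (545,523), (202,500). I'll convert these.

```bash
python3 - <<'E'
from h import *
c=load('top0')
def P(l,z):
    r=np.array([onz(c,170+(u)/5.5-.5,135+v/4.5-.5,z)[:2] for u,v in l]); print(r.round(4).tolist(),'mean',r.mean(0).round(4)); return r
w=P([(85,160),(140,160),(120,437),(55,430)],.133)
l=P([(247,193),(580,215),(545,523),(202,500)],.003)
v=P([(590,208),(652,208),(636,484),(572,484)],.133)
ang=lambda d:np.degrees(np.arctan2(d[1],d[0]))
print('long wood',ang(w[0]+w[1]-w[2]-w[3]),'line',ang(l[0]+l[1]-l[2]-l[3]),ang(l[0]+l[3]-l[1]-l[2]),'white',ang(v[0]+v[1]-v[2]-v[3]))
s=bot.read_state()
R=cv2.Rodrigues(s['tcp_rot'])[0]; print(R.round(3))
E
```

```text
[[0.6705, 0.2255], [0.6704, 0.2009], [0.5192, 0.205], [0.5231, 0.2335]] mean [0.5958 0.2162]
[[0.6826, 0.1773], [0.6676, 0.009], [0.4791, 0.0262], [0.4935, 0.1952]] mean [0.5807 0.1019]
[[0.6423, 0.0005], [0.6422, -0.0269], [0.4934, -0.0191], [0.4935, 0.0085]] mean [ 0.5678 -0.0092]
long wood -2.323542376804545 line -5.313615964913618 85.02563539068169 white -3.016690078256492
[[-0.905  0.426 -0.001]
 [ 0.426  0.905 -0.002]
 [ 0.    -0.002 -1.   ]]
```

{"op": "drive_tool", "data": {"increments": [{"delta_pos":[0,0,0],"turn":0.122,"jaw":1},{"delta_pos":[0,0,0],"turn":0.122,"jaw":1},{"delta_pos":[0,0,0],"turn":0.122,"jaw":1},{"delta_pos":[0,0,0],"turn":0.122,"jaw":1},{"delta_pos":[0,0,0],"turn":0.122,"jaw":1},{"delta_pos":[0,0,0],"turn":0.122,"jaw":1},{"delta_pos":[0,0,0],"turn":0.122,"jaw":1},{"delta_pos":[0,0,0],"turn":0.122,"jaw":1}]}}

```text
time: 0.77
tool_pos: [0.2873, 0.6106, 0.4039]
tcp_rot: [2.05, 2.38, -0.002]
wrist_force: [0.4, -0.1, 0.0]
width: 1.0
grip_force: 0.0
```

{"op": "drive_tool", "data": {"increments": [{"delta_pos":[0,0,0],"turn":0.122,"jaw":1},{"delta_pos":[0,0,0],"turn":0.122,"jaw":1},{"delta_pos":[0,0,0],"turn":0,"jaw":1},{"delta_pos":[0,0,0],"turn":0,"jaw":1}]}}

```text
time: 1.1
tool_pos: [0.2873, 0.6106, 0.4041]
tcp_rot: [2.314, 2.124, -0.002]
wrist_force: [-0.9, 0.3, 0.2]
width: 0.999
grip_force: 0.0
```

```bash
cat >> h.py <<'E'
def rel():
    s=bot.read_state(); R=cv2.Rodrigues(s['tcp_rot'])[0]; p=s['tool_pos']
    a=np.radians(-5.1); el=np.array([np.cos(a),np.sin(a)]); eo=np.array([-el[1],el[0]])
    d=p[:2]-[.5807,.1019]; print('t',s['time'],'tcp',p.round(4),'long',(d@el).round(4),'out',(d@eo).round(4),'yaw y',np.degrees(np.arctan2(R[1,1],R[0,1])).round(2),'zax',R[:,2].round(3),'F',s['wrist_force'].round(2),'q6',s['q'][5].round(2))
E
python3 -c "
from h import *;rel()"
```

```text
t 1.1 tcp [0.2873 0.6106 0.4041] long -0.3375 out 0.4806 yaw y -4.9 zax [-0.    -0.001 -1.   ] F [-0.9   0.29  0.24] q6 1.18
```

{"op": "drive_tool", "data": {"increments": [{"delta_pos":[-24,28.5,0],"turn":0,"jaw":1},{"delta_pos":[-24,28.5,0],"turn":0,"jaw":1},{"delta_pos":[-24,28.5,0],"turn":0,"jaw":1},{"delta_pos":[-24,28.5,0],"turn":0,"jaw":1},{"delta_pos":[-24,28.5,0],"turn":0,"jaw":1},{"delta_pos":[-24,28.5,0],"turn":0,"jaw":1},{"delta_pos":[-24,28.5,0],"turn":0,"jaw":1},{"delta_pos":[-24,28.5,0],"turn":0,"jaw":1}]}}

```text
time: 1.77
tool_pos: [0.4983, 0.3977, 0.4046]
tcp_rot: [-2.314, -2.125, 0.0]
wrist_force: [-0.4, 0.5, 0.4]
width: 0.999
grip_force: 0.0
```

{"op": "drive_tool", "data": {"increments": [{"delta_pos":[-24,28.5,0],"turn":0,"jaw":1},{"delta_pos":[-24,28.5,0],"turn":0,"jaw":1},{"delta_pos":[-24,28.5,0],"turn":0,"jaw":1},{"delta_pos":[-24,28.5,0],"turn":0,"jaw":1},{"delta_pos":[0,0,30],"turn":0,"jaw":1},{"delta_pos":[0,0,30],"turn":0,"jaw":1},{"delta_pos":[0,0,30],"turn":0,"jaw":1},{"delta_pos":[0,0,30],"turn":0,"jaw":1}]}}

```text
time: 2.43
tool_pos: [0.6027, 0.2929, 0.2835]
tcp_rot: [2.315, 2.123, 0.001]
wrist_force: [0.1, 0.2, -0.4]
width: 1.005
grip_force: 0.0
```

{"op": "drive_tool", "data": {"increments": [{"delta_pos":[0,0,10],"turn":0,"jaw":1},{"delta_pos":[0,0,0],"turn":0,"jaw":1},{"delta_pos":[0,0,0],"turn":0,"jaw":1}]}}

```text
time: 2.68
tool_pos: [0.6025, 0.2936, 0.2747]
tcp_rot: [-2.316, -2.122, 0.001]
wrist_force: [1.0, 0.1, 0.6]
width: 1.003
grip_force: 0.0
```

```bash
python3 -c "
from h import *;rel();a=snap('scene','s1')['pixels'];b=snap('top','t1')['pixels']
r=lambda x,f:cv2.resize(x,None,fx=f,fy=f)
i=np.zeros((600,800,3),np.uint8);A=r(a[80:270,180:340],3);i[:570,:480]=A[:570];B=r(b[130:290,160:320],2);i[:320,480:800]=B;cv2.imwrite('pics/m1.png',i[:,:,::-1])"
```

```text
t 2.6833 tcp [0.6025 0.2936 0.2747] long 0.0047 out 0.1929 yaw y -5.01 zax [-0.001 -0.    -1.   ] F [0.97 0.13 0.55] q6 0.5
```

View pics/m1.png

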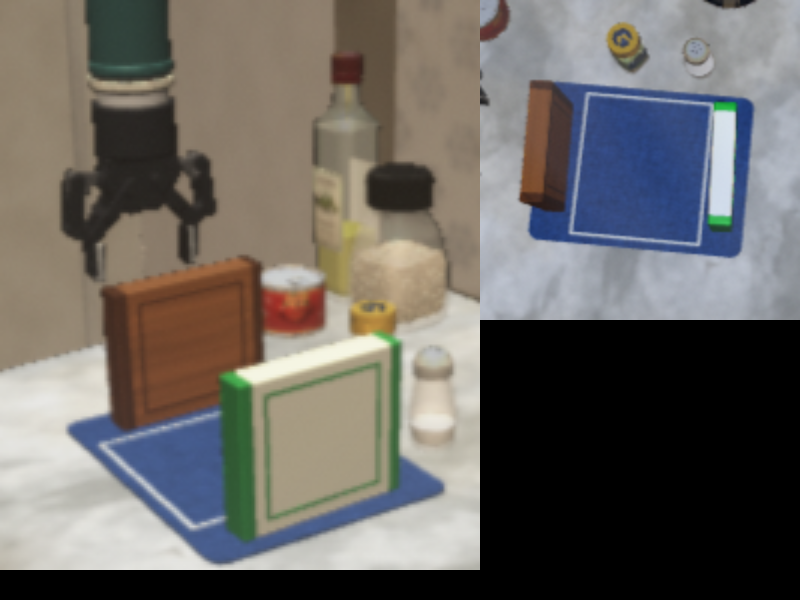

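The gripper is outboard of the wooden board, with its tips at about (100,278) and (190,260) in the crop. I'll check the true tip height.

```bash
python3 -c "
from h import *
c=load('s1')
for u,v in((180+100/3,80+278/3),(180+190/3,80+260/3)):
    o,d=ray(c,u,v); print(o+d*(.2936-o[1])/d[1])"
```

```text
[0.55765537 0.2936     0.11721072]
[0.65618328 0.2936     0.11364394]
```

{"op": "drive_tool", "data": {"increments": [{"delta_pos":[-12,0,0],"turn":0,"jaw":1},{"delta_pos":[-12,0,0],"turn":0,"jaw":1},{"delta_pos":[-8,0,0],"turn":0,"jaw":1},{"delta_pos":[-5,0,0],"turn":0,"jaw":1},{"delta_pos":[-5,0,0],"turn":0,"jaw":1},{"delta_pos":[-4,0,0],"turn":0,"jaw":1},{"delta_pos":[-4,0,0],"turn":0,"jaw":1},{"delta_pos":[-4,0,0],"turn":0,"jaw":1}]}}

```text
time: 3.45
tool_pos: [0.5977, 0.2394, 0.2747]
tcp_rot: [-2.318, -2.12, -0.001]
wrist_force: [-0.4, 0.6, 0.3]
width: 1.0
grip_force: 0.2
```

{"op": "drive_tool", "data": {"increments": [{"delta_pos":[-4,0,0],"turn":0,"jaw":1},{"delta_pos":[-4,0,0],"turn":0,"jaw":1},{"delta_pos":[-4,0,0],"turn":0,"jaw":1},{"delta_pos":[-4,0,0],"turn":0,"jaw":1}]}}

```text
time: 3.78
tool_pos: [0.5961, 0.2235, 0.2746]
tcp_rot: [-2.318, -2.121, 0.0]
wrist_force: [-0.2, -0.2, 0.1]
width: 0.999
grip_force: 0.0
```

```bash
python3 -c "
from h import *;rel()
c=snap('scene','s2');print(np.abs(c['pixels'].astype(int)-load('s1')['pixels']).sum(2)[130:270,200:330].mean())"
```

```text
t 3.7833 tcp [0.5961 0.2235 0.2746] long 0.0046 out 0.1225 yaw y -5.09 zax [-0. -0. -1.] F [-0.19 -0.17  0.14] q6 0.41
26.167252747252746
```

{"op": "drive_tool", "data": {"increments": [{"delta_pos":[-4,0,0],"turn":0,"jaw":1},{"delta_pos":[-4,0,0],"turn":0,"jaw":1},{"delta_pos":[-3,0,0],"turn":0,"jaw":1},{"delta_pos":[-3,0,0],"turn":0,"jaw":1},{"delta_pos":[0,0,0],"turn":0,"jaw":1},{"delta_pos":[0,0,0],"turn":0,"jaw":1}]}}

```text
time: 4.33
tool_pos: [0.595, 0.2097, 0.2747]
tcp_rot: [-2.318, -2.12, -0.0]
wrist_force: [-0.4, 0.7, -0.2]
width: 0.998
grip_force: 0.0
```

```bash
python3 -c "
from h import *;rel();a=snap('scene','s3')['pixels'];b=snap('top','t3')['pixels']
r=lambda x,f:cv2.resize(x,None,fx=f,fy=f)
i=np.zeros((600,800,3),np.uint8);A=r(a[80:270,180:340],3);i[:570,:480]=A[:570];B=r(b[130:290,160:320],2);i[:320,480:800]=B;cv2.imwrite('pics/m3.png',i[:,:,::-1])"
```

```text
t 4.3333 tcp [0.595  0.2097 0.2747] long 0.0046 out 0.1086 yaw y -5.12 zax [ 0.  0. -1.] F [-0.41  0.73 -0.23] q6 0.39
```

View pics/m3.png

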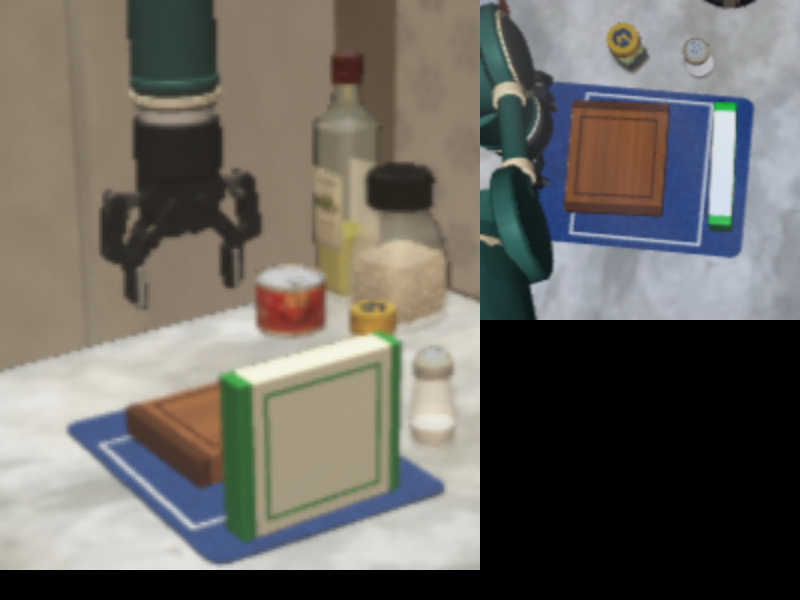

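The board has toppled flat inward, with its top face at about (565–667, 100–215) in the inset, and it still overlaps its own line. The white board still stands. I'll measure the flat pose.

```bash
cat >> h.py <<'E'
def wood(f):
    c=load(f); hsv=cv2.cvtColor(c['pixels'],cv2.COLOR_RGB2HSV)
    m=cv2.inRange(hsv,(0,80,30),(18,255,255)); m[:175]=0; m[245:]=0; m[:,:195]=0; m[:,272:]=0
    m=cv2.morphologyEx(m,cv2.MORPH_OPEN,np.ones((3,3)))
    k=max(cv2.findContours(m,0,1)[0],key=cv2.contourArea); b=cv2.boxPoints(cv2.minAreaRect(k))
    a=np.radians(-5.1); E=np.array([[np.cos(a),np.sin(a)],[-np.sin(a),np.cos(a)]])
    for p in b: print('px',p,'long/out mm',(1e3*E@(onz(c,*p,.03)[:2]-[.5807,.1019])).round(1))
E
python3 -c "
from h import *;wood('t3')"
```

```text
px [201.76266 234.7977 ] long/out mm [-68.9  94.6]
px [205.22958 179.32687] long/out mm [ 81.4 102.8]
px [253.72763 182.358  ] long/out mm [ 83.9 -29.1]
px [250.26071 237.82883] long/out mm [-66.  -34.4]
```

{"op": "drive_tool", "data": {"increments": [{"delta_pos":[20,0,0],"turn":0,"jaw":1},{"delta_pos":[25,0,0],"turn":0,"jaw":1},{"delta_pos":[0,0,25],"turn":0,"jaw":1},{"delta_pos":[0,0,25],"turn":0,"jaw":1},{"delta_pos":[0,0,25],"turn":0,"jaw":1},{"delta_pos":[0,0,15],"turn":0,"jaw":1},{"delta_pos":[0,0,9],"turn":0,"jaw":1},{"delta_pos":[0,0,0],"turn":0,"jaw":1}]}}

```text
time: 5.1
tool_pos: [0.5977, 0.2544, 0.1729]
tcp_rot: [-2.316, -2.12, 0.007]
wrist_force: [-0.2, -0.2, 0.2]
width: 0.998
grip_force: 0.0
```

{"op": "drive_tool", "data": {"increments": [{"delta_pos":[-10,0,0],"turn":0,"jaw":1},{"delta_pos":[-8,0,0],"turn":0,"jaw":1},{"delta_pos":[-5,0,0],"turn":0,"jaw":1},{"delta_pos":[-4,0,0],"turn":0,"jaw":1},{"delta_pos":[-3,0,0],"turn":0,"jaw":1},{"delta_pos":[-3,0,0],"turn":0,"jaw":1},{"delta_pos":[-3,0,0],"turn":0,"jaw":1},{"delta_pos":[-3,0,0],"turn":0,"jaw":1}]}}

```text
time: 5.77
tool_pos: [0.5956, 0.2155, 0.1759]
tcp_rot: [2.318, 2.12, 0.001]
wrist_force: [0.2, 0.0, 0.7]
width: 1.001
grip_force: 0.0
```

```bash
python3 -c "
from h import *;rel();snap('top','t4');wood('t4')"
```

```text
t 5.7667 tcp [0.5956 0.2155 0.1759] long 0.0047 out 0.1145 yaw y -5.1 zax [ 0.  0. -1.] F [0.21 0.02 0.69] q6 0.4
px [201.76266 234.7977 ] long/out mm [-68.9  94.6]
px [205.22958 179.32687] long/out mm [ 81.4 102.8]
px [253.72763 182.358  ] long/out mm [ 83.9 -29.1]
px [250.26071 237.82883] long/out mm [-66.  -34.4]
```

{"op": "drive_tool", "data": {"increments": [{"delta_pos":[-3,0,0],"turn":0,"jaw":1},{"delta_pos":[-3,0,0],"turn":0,"jaw":1},{"delta_pos":[-3,0,0],"turn":0,"jaw":1},{"delta_pos":[-3,0,0],"turn":0,"jaw":1},{"delta_pos":[-3,0,0],"turn":0,"jaw":1},{"delta_pos":[-3,0,0],"turn":0,"jaw":1},{"delta_pos":[-3,0,0],"turn":0,"jaw":1},{"delta_pos":[-3,0,0],"turn":0,"jaw":1}]}}

```text
time: 6.48
tool_pos: [0.5933, 0.1917, 0.1757]
tcp_rot: [-2.318, -2.12, -0.0]
wrist_force: [0.5, 2.2, -0.3]
width: 1.0
grip_force: 0.9
```

```bash
python3 -c "
from h import *;rel();snap('top','t5');wood('t5')"
```

```text
t 6.4833 tcp [0.5933 0.1917 0.1757] long 0.0046 out 0.0905 yaw y -5.1 zax [-0.  0. -1.] F [ 0.53  2.2  -0.28] q6 0.36
px [207.95898 235.45084] long/out mm [-69.2  78. ]
px [212.99997 180.     ] long/out mm [81.3 81.5]
px [261.32785 184.39343] long/out mm [ 80.  -50.1]
px [256.28687 239.84427] long/out mm [-69.9 -50.8]
```

{"op": "drive_tool", "data": {"increments": [{"delta_pos":[-3,0,0],"turn":0,"jaw":1},{"delta_pos":[-3,0,0],"turn":0,"jaw":1},{"delta_pos":[-3,0,0],"turn":0,"jaw":1},{"delta_pos":[-3,0,0],"turn":0,"jaw":1},{"delta_pos":[-3,0,0],"turn":0,"jaw":1},{"delta_pos":[0,0,0],"turn":0,"jaw":1},{"delta_pos":[15,0,0],"turn":0,"jaw":1},{"delta_pos":[30,0,0],"turn":0,"jaw":1}]}}

```text
time: 7.2
tool_pos: [0.5958, 0.22, 0.1753]
tcp_rot: [2.322, 2.116, -0.004]
wrist_force: [1.2, 0.2, -0.3]
width: 0.998
grip_force: 0.0
```

{"op": "drive_tool", "data": {"increments": [{"delta_pos":[35,0,-10],"turn":0,"jaw":1},{"delta_pos":[35,0,-20],"turn":0,"jaw":1},{"delta_pos":[30,0,-25],"turn":0,"jaw":1},{"delta_pos":[25,0,-30],"turn":0,"jaw":1},{"delta_pos":[20,0,-30],"turn":0,"jaw":1},{"delta_pos":[20,0,-30],"turn":0,"jaw":1},{"delta_pos":[0,0,0],"turn":0,"jaw":1},{"delta_pos":[0,0,0],"turn":0,"jaw":1}]}}

```text
time: 7.87
tool_pos: [0.6112, 0.3888, 0.3243]
tcp_rot: [2.314, 2.122, 0.01]
wrist_force: [0.0, -1.1, -1.2]
width: 0.999
grip_force: 0.0
```

```bash
python3 -c "
from h import *;rel();b=snap('top','t6')['pixels'];wood('t6');a=snap('scene','s6')['pixels']
r=lambda x,f:cv2.resize(x,None,fx=f,fy=f)
i=np.zeros((600,800,3),np.uint8);i[:480,:480]=r(b[130:290,160:320],3);i[:380,480:]=r(a[80:270,180:340],2);cv2.imwrite('pics/m6.png',i[:,:,::-1])"
```

```text
t 7.8667 tcp [0.6112 0.3888 0.3243] long 0.0048 out 0.2885 yaw y -4.97 zax [ 0.006  0.003 -1.   ] F [ 0.04 -1.14 -1.22] q6 0.62
px [213.8812  235.18813] long/out mm [-67.2  62.4]
px [219.36633 180.33662] long/out mm [81.8 64.2]
px [267.28714 185.12871] long/out mm [ 79.3 -66.3]
px [261.802   239.98021] long/out mm [-69.  -65.4]
```

View pics/m6.png

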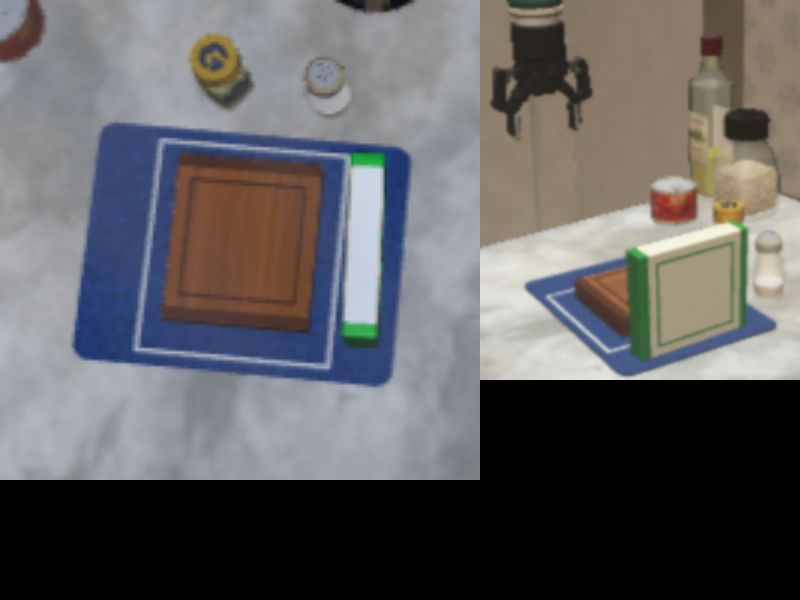

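The board lies flat at (162–323, 155–330), wholly inside the white line (135–350, 138–368). The white board, jar and shaker haven't moved, and the gripper is well clear.

```bash
python3 -c "
from workcell import bot;print(bot.finish_job())"
```

```text
the job is handed in; nothing more can be done
None
```

The wooden board was toppled inward, nudged to lie flat and centred wholly inside the white outline, and the job is handed in; the white board still stands, the other things look undisturbed, and the arm is clear.

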